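Find the blind hole in a tool-handle blank and present it hole-up

TASK

Take the wooden handle blank out of the plywood bin and find by feel which of its ends has the blind hole, by trying the ends on the steel pin of the post until the pin goes well into the hole. Then take the blank off the pin and hold it up with the hole pointing upward, clearly above everything on the bench (its middle some 20 cm up), and finish while still holding it there, still. Leave the other blank on the cork mat, the gouge and the mallet where they are.

Things in the scene. Friction and masses are not known exactly. Their poses are not given: they have to be found in the camera images.
- blank_1: square light-wood handle blank, 36 x 36 x 110 mm, 0.05-0.12 kg. Origin at its centre, x along its length; lies on a long side, centre 23 mm above the bench. One end has a central blind round hole, 17 mm across, 30 mm deep; the other is solid. Which end (+x or -x) is not told, differs between the two blanks, must be found out. One blank lies in the bin, the other on the mat.
- blank_2: the same sort of blank as blank_1: same shape, sizes and frame; hole end likewise unknown, to be found out.
- bin: fixed open plywood bin, 200 x 200 mm outside, 35 mm high, walls and floor 5 mm thick; origin at the centre of its underside on the bench, x and y along its sides. One blank lies flat in it.
- post: fixed hardwood post: block 60 (x) x 50 (y) mm, up to 96 mm high, on a foot 100 x 90 x 12 mm; origin at the centre of the underside on the bench. From its -y face a rigid level steel pin sticks out along the post's -y.
- pin_tip (a point): free end of the steel pin: pin 8 mm in diameter, 35 mm long, its axis 70 mm above the bench; this is the centre of the tip; frame as the post's: the pin points along -y, a blank is pushed onto it along +y. It enters the hole up to 30 mm (4.5 mm clearance all round); a solid end stops at the tip.
- gouge: bystander: loose carving gouge lying on the bench, 220 mm long, 26 mm high, light handle and steel blade; origin under its middle, x towards the blade.
- mallet: bystander: loose dark round carver's mallet standing on its head, 84 mm across, 225 mm high, 450 g; origin at the centre of its underside.
Things that resemble listed ones, but are neither listed nor needed, are in the scene too. What is shaped like the post but red is not meant.

How it is judged:
By the outcome, as a careful person would: the job done as asked, in the order asked, and still so for the second after the job is handed in, while the arm keeps its last pose, push and grip.
It also fails if it takes over 72 s, if anything falls off the work surface, if the arm or the gripper's body presses on something with over 40 N, if the wrist force passes 120 N, or if a joint passes its speed limit or range.

ROBOT

A 6-joint arm with a two-finger parallel gripper is mounted at the origin on the work surface. World frame = base frame: x ahead of the robot, y to its left, z up, the work surface at z = 0. Lengths are in mm, angles in rad, forces in N, time in s.
With the tool pointing down it reaches from about 325 to 850 mm from the base axis. Payload 15.5 kg.
Tool frame: the origin (TCP) lies between the finger pads; the fingertips stand 11 mm ahead of it and the grasp point (between the pads) lies 8 mm behind it; z points along the fingers, y is the line along which they close (so a half turn about z gives the same grasp; the last joint's range is limited). The gripper opens to 91 mm and grips with 3 to 60 N. Pads are 32 mm wide; open, the fingers measure 118 mm over their backs; the gripper's body (76 mm by 178 mm) begins 60 mm behind the grasp point.
Start: joints at [-1.262, 0.494, 1.345, -0, 1.302, -0.096], TCP at [246.148, -574.489, 197.815] pointing down, gripper open.
Joint ranges: [-2.91, 2.91], [-0.82, 2.16], [0.22, 2.67], [-1.22, 4.37], [0.12, 2.79], [-3.08, 3.08]. Speed limits (rad/s): [1.89, 1.89, 2.57, 3.01, 3.01, 3.01].

INTERFACE

Orientations are given as a unit quaternion [x, y, z, w].
In Python, from workcell import bot gives the robot as it stands.
- The arm moves only by the tool carry_out, never from a script. Its argument "rows" is a list that holds one entry, the list of rows, each a list of 7 numbers: the closure, from -1 (fully open) to 1 (shut), then the shift along the tool's x, y, z in cm, then the turn, a rotation vector about the tool's x, y, z in degrees. A call has 1 to 20 rows; each row shifts and turns the commanded pose from where the row before left it, along the tool's axes as they then stand; what a row does not reach is not made up. A row lasts 1/10 s, in which the tool goes at most 50 mm and 8.59 degrees, less where a joint would pass 70% of its speed; a pose out of reach is approached as far as the arm can. A call with a gripper value outside its range is refused whole. The fingers move at their own pace and stop on an object; the grip force is fixed at half the most. Time passes only in rows, so rows that do not move let the fingers close. It gives the time, the measured TCP pose, the force, the opening and the grip force at its end, in the units of the state.
- bot.read_state(): the state, without advancing time (a new reading comes with each control period).
- bot.capture(name): name is "scene" or "side" or "wrist"; returns (picture, depth): 400x640x3 uint8, red, green, blue; 400x640 float32, mm along the optical axis (not along the pixel's ray), 0 where there is no reading.
- bot.camera_params(name): a dict with "camera_matrix" (3x3 intrinsics, pixels), "dist" ([k1, k2, p1, p2, k3] as OpenCV has them; the pictures are not rectified), "position" and "rotation" of the camera in the world. Camera axes: x right, y down, z forward; pixel columns grow to the right and rows downward; lengths in mm; the calibration is good to about 2 mm. A picture is of the moment at which its call begins: read the wrist's pose just before it. camera_params takes no time and is no camera call; for the wrist camera it gives the pose at the moment of the call.
- bot.close_job(): hands the job in; it is judged then, once.
The state is a dict: "clock": time; "qpos": joint angles; "dq": joint speeds; "joint_torque": joint torques, N m; "tool_pos": TCP position; "tool_rot": TCP orientation; "contact_force": force on the tool from outside, world axes, zero at the start; "ft_torque": the same for the moment, N m; "finger_gap": opening from 0.0 (shut) to 1.0 (fully open); "grip_force": force on a finger pad.
Only numpy, scipy, OpenCV 4.12 (cv2) and the standard library are available. Lean on these libraries where they do the work, as an engineer would, in place of code of your own. Each camera call takes 0.05 s, during which the arm holds its last target. There are 200 camera calls.

## Working session

There is one attempt and no reset: what is moved stays moved. The work goes in short steps, Python scripts to look and compute and a tool call to move; the robot and the scene stay as the last step left them, time stands still between calls to the robot, and variables do not carry over. Pictures are saved under pics/ and viewed, at most 10 in all, crops included, and the job is handed in when it is done.

Besides the shell and the picture viewer there is one more tool, called after ">>>" by a JSON object that holds its "fn" and its "kwargs", one argument or row to a line. carry_out: Moves the arm, as the interface text tells. Its arguments: {"type":"object","properties":{"rows":{"type":"array"}},"required":["rows"]}

```bash
ls; mkdir -p pics
cat > h.py <<'E'
import numpy as np, cv2
from workcell import bot
from scipy.spatial.transform import Rotation as R
def Rm(P):
    r=np.array(P["rotation"],float)
    return r if r.shape==(3,3) else R.from_quat(r).as_matrix()
def cloud(name):
    P=bot.camera_params(name); im,d=bot.capture(name)
    h,w=d.shape; u,v=np.meshgrid(np.arange(w),np.arange(h))
    n=cv2.undistortPoints(np.stack([u,v],-1).reshape(-1,1,2).astype(np.float64),np.array(P["camera_matrix"],float),np.array(P["dist"],float)).reshape(h,w,2)
    ray=np.dstack([n,np.ones((h,w))])@Rm(P).T
    X=ray*d[...,None]+np.array(P["position"]); X[d==0]=np.nan
    return im,X,ray,np.array(P["position"],float)
E
python3 - <<'E'
from h import *
s=bot.read_state(); print(s)
for n in("scene","side"):
    im,X,ray,p=cloud(n); np.savez(n,im=im,X=X,ray=ray,p=p); cv2.imwrite(f"pics/{n}0.png",im[...,::-1]); print(n,p,Rm(bot.camera_params(n))[:,2])
E
```

```text
pics
{'clock': 0.0, 'qpos': array([-1.26147259e+00,  4.94170277e-01,  1.34615937e+00, -9.04126185e-07,
        1.30251884e+00, -9.54751133e-02]), 'dq': array([-0.0015987 , -0.00119668, -0.00133154, -0.00047461, -0.00043418,
        0.00060217]), 'joint_torque': array([-1.58896153e-03, -8.78828073e+01, -3.81858408e+01,  7.08946749e-02,
        5.36046212e-02, -5.57162150e-05]), 'tool_pos': array([ 246.03370087, -574.07630831,  197.23674809]), 'tool_rot': array([ 9.79586847e-01,  2.01020433e-01, -6.74451133e-05, -6.24284947e-04]), 'contact_force': array([0.291265  , 1.66899145, 0.54842379]), 'ft_torque': array([-0.02192796, -0.00712293,  0.00671691]), 'grip_force': 0.0, 'finger_gap': 0.9997317366734398}
scene [1143.28657872 -382.50101831  587.61259324] [-0.6600297   0.5064835  -0.55482903]
side [437.43280936 801.82884645 869.93758463] [ 0.11425603 -0.65456014 -0.74732629]
```

View pics/scene0.png

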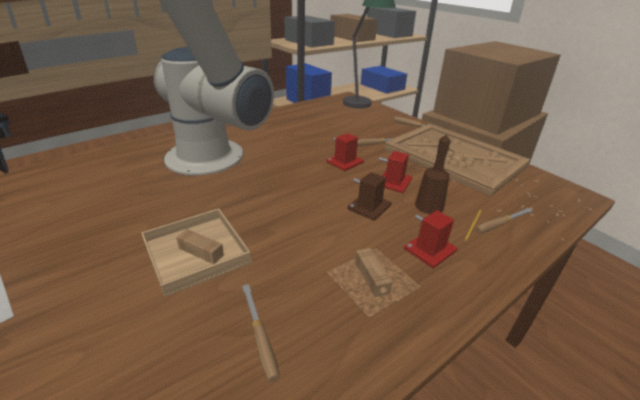

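View pics/side0.png

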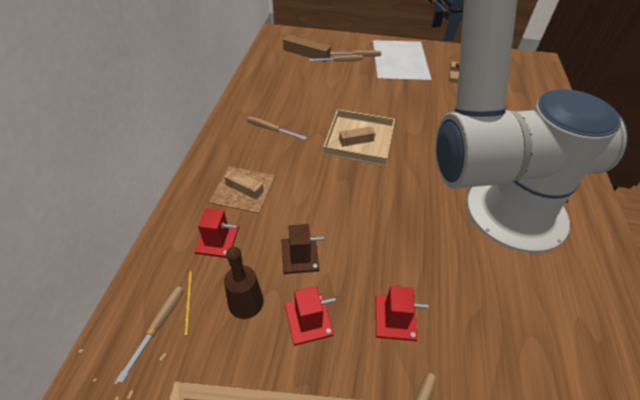

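Scene: the bin with a blank is at about (200,247), and the mat blank at (372,272). The dark post is at (370,195), with its pin tip near (355,182). The three red posts at (345,150), (397,170) and (433,238) are decoys, and the mallet is at (433,185). In the side view the bin blank is at (357,136), the post at (300,247) and its pin at (317,239), pointing roughly along world -x.

What could be mistaken:
- **Blanks:** bin blank (200,247) against mat blank (372,272). I choose the one in the bin.
- **Posts:** dark brown post (370,195) against the red ones. I choose the dark brown.

Run:
```python
from h import *
def rect(X,m):
    p=X[m][:,:2]; r=cv2.minAreaRect(p.astype(np.float32)); return np.round(r[0],1),np.round(r[1],1),round(r[2],1),m.sum()
for n,bb,pb in(("scene",(170,225,225,270),(340,165,400,220)),("side",(330,120,385,155),(275,218,330,275))):
    D=np.load(n+".npz");X=D["X"];im=D["im"]
    print(n)
    def box(b,z0,z1):
        m=np.zeros(X.shape[:2],bool);m[b[1]:b[3],b[0]:b[2]]=1
        return m&(X[...,2]>z0)&(X[...,2]<z1)
    m=box(bb,10,60);print("z hist",np.histogram(X[m][:,2],bins=range(10,62,4)))
    m=box(bb,37,46);print("blank top",rect(X,m))
    m=box(pb,91,102);print("post top",rect(X,m),np.nanmedian(X[m][:,2]))
    m=box(pb,15,110); print("post ext",np.nanmin(X[m],0),np.nanmax(X[m],0))
    hsv=cv2.cvtColor(im,cv2.COLOR_RGB2HSV)
    # pin: grey pixels
    m=np.zeros(X.shape[:2],bool);m[pb[1]:pb[3],pb[0]:pb[2]]=1
    m&=(hsv[...,1]<70)&(hsv[...,2]>80)
    v,u=np.nonzero(m)
    for a,b in zip(u,v):
        t=(70-D["p"][2])/D["ray"][b,a,2]; q=D["p"]+t*D["ray"][b,a]
        print(a,b,np.round(X[b,a]),np.round(q[:2]),hsv[b,a])
    b=bb;c=cv2.resize(im[b[1]-20:b[3]+20,b[0]-20:b[2]+20],None,fx=4,fy=4)
    b=pb;c2=cv2.resize(im[b[1]-5:b[3]+5,b[0]-5:b[2]+5],None,fx=5,fy=5)
    if n=="scene":
        H=max(c.shape[0],c2.shape[0]); o=np.zeros((H,c.shape[1]+c2.shape[1],3),np.uint8);o[:c.shape[0],:c.shape[1]]=c;o[:c2.shape[0],c.shape[1]:]=c2
        cv2.imwrite("pics/crop1.png",o[...,::-1]);print(o.shape)
```

```text
scene
z hist (array([ 89,  77,  91,  91,  87, 101,  81, 433, 101,   0,   0,   0]), array([10, 14, 18, 22, 26, 30, 34, 38, 42, 46, 50, 54, 58]))
blank top (array([ 495.4, -197.6]), array([151.3,  40.8]), 24.0, np.int64(551))
post top (array([568. , 259.7]), array([50.3, 63.8]), 15.8, np.int64(225)) 95.07847605323491
post ext [502.65903944 224.11137647  15.00287817] [600.39385342 407.65669259  98.7827417 ]
354 178 [418. 337.  -1.] [506. 250.] [ 12  61 129]
355 178 [421. 339.  -1.] [507. 252.] [ 11  58 131]
353 179 [511. 241.  72.] [508. 244.] [ 13  64 124]
354 179 [510. 246.  70.] [510. 246.] [ 10  23 131]
355 179 [515. 245.  73.] [511. 248.] [ 11  15 135]
356 179 [520. 244.  76.] [513. 251.] [ 11  27 133]
357 179 [428. 341.  -1.] [515. 253.] [ 12  49 129]
358 179 [430. 343.  -1.] [516. 256.] [ 12  66 123]
353 180 [512. 241.  69.] [512. 240.] [ 13  67 115]
354 180 [515. 242.  71.] [514. 242.] [ 13  26 117]
355 180 [518. 243.  72.] [516. 245.] [ 19  17 122]
356 180 [521. 243.  74.] [517. 247.] [  5  12 132]
357 180 [523. 246.  73.] [519. 249.] [  8  15 132]
358 180 [525. 247.  74.] [520
[... 4602 characters left out ...]
 [522. 287.  14.] [516. 321.] [113   6 169]
317 265 [519. 289.  17.] [514. 321.] [  5  28 120]
312 266 [531. 291.  12.] [525. 326.] [  8  63 109]
313 266 [528. 291.  13.] [522. 325.] [174   9 144]
314 266 [526. 291.  14.] [520. 325.] [107  13 180]
315 266 [523. 291.  13.] [518. 324.] [108  16 188]
316 266 [521. 291.  14.] [516. 324.] [115   9 162]
317 266 [519. 289.  13.] [513. 323.] [  3  27 115]
313 267 [528. 295.  15.] [522. 328.] [  3  42 110]
314 267 [525. 293.  13.] [520. 327.] [150   4 129]
315 267 [523. 293.  12.] [517. 327.] [114   9 142]
316 267 [520. 295.  17.] [515. 326.] [168  11 120]
317 267 [518. 293.  14.] [513. 326.] [ 8 67 92]
315 268 [523. 295.  11.] [517. 329.] [ 6 58 92]
```

View pics/crop1.png

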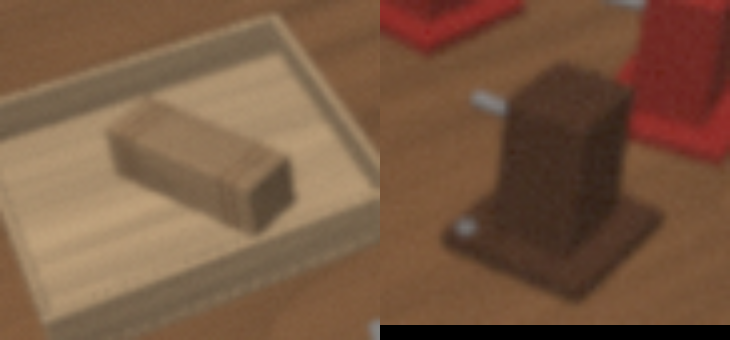

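The crop shows a light blank lying alone in the bin, with no hole visible on its near end, and the dark brown post with its steel pin, so the choice holds. The post axis is about 16° from world x and the pin tip is near (511,244.5). Next I isolate the blank's top from the bin rim.

Run:
```python
from h import *
for n,bb in(("scene",(170,225,230,270)),("side",(330,118,388,158))):
    D=np.load(n+".npz");X=D["X"]
    m=np.zeros(X.shape[:2],np.uint8);b=bb;m[b[1]:b[3],b[0]:b[2]]=1
    m&=((X[...,2]>37)&(X[...,2]<47)).astype(np.uint8)
    k,l,st,c=cv2.connectedComponentsWithStats(m,connectivity=4)
    for i in range(1,k):
        if st[i,4]>60:
            r=cv2.minAreaRect(X[l==i][:,:2].astype(np.float32)); print(n,st[i],np.round(c[i]),np.round(r[0]),np.round(r[1]),round(r[2],1),np.median(X[l==i][:,2]))
    Z=X[...,2]; m=(Z>25)&(Z<42)
    # bin rim extents
    M=np.zeros_like(m); 
    M[(200 if n=="scene" else 100):(300 if n=="scene" else 175),(130 if n=="scene" else 310):(260 if n=="scene" else 410)]=1
    r=cv2.minAreaRect(X[m&M][:,:2].astype(np.float32));print("bin",r)
s=bot.read_state();print(R.from_quat(s["tool_rot"]).as_matrix().round(3))
```

```text
scene [177 229  46  25 550] [199. 241.] [ 478. -205.] [114.  39.] 26.8 41.06767893109111
bin ((468.95587158203125, -215.71041870117188), (198.72230529785156, 204.2820587158203), 86.23347473144531)
side [340 126  36  14 286] [357. 133.] [ 479. -204.] [112.  40.] 26.4 41.80365503995063
bin ((469.65496826171875, -213.4475555419922), (206.5966033935547, 200.04017639160156), 85.93533325195312)
[[ 0.919  0.394 -0.   ]
 [ 0.394 -0.919  0.001]
 [ 0.    -0.001 -1.   ]]
```

>>> {"fn": "carry_out", "kwargs": {
  "rows": [
    [[-1,2.57,-1.77,0,0,0,0],[-1,2.57,-1.77,0,0,0,0],[-1,2.57,-1.77,0,0,0,0],[-1,2.57,-1.77,0,0,0,0],[-1,2.57,-1.77,0,0,0,0],[-1,2.57,-1.77,0,0,0,0],[-1,2.57,-1.77,0,0,0,0],[-1,2.57,-1.77,0,0,0,0],[-1,2.57,-1.77,0,0,0,0],[-1,2.57,-1.77,0,0,0,0],[-1,2.57,-1.77,0,0,0,0],[-1,2.57,-1.77,0,0,0,0],[-1,2.57,-1.77,0,0,0,0],[-1,2.57,-1.77,0,0,0,0],[-1,0,0,0,0,0,-3.4],[-1,0,0,0,0,0,0],[-1,0,0,0,0,0,0]]
  ]
}}

```text
clock: 1.8
tool_pos: [479.0, -205.2, 197.7]
tool_rot: [0.973, 0.229, -0.0, -0.0]
contact_force: [-0.7, -0.9, 0.1]
finger_gap: 1.003
grip_force: 0.0
```

```bash
cat >> h.py <<'E'
def st():
    s=bot.read_state(); M=R.from_quat(s["tool_rot"]).as_matrix()
    print(round(s["clock"],2),"pos",s["tool_pos"].round(1),"xhead",np.degrees(np.arctan2(M[1,0],M[0,0])).round(2),"z",M[:,2].round(3),"F",s["contact_force"].round(1),"gap",round(s["finger_gap"],3),"grip",round(s["grip_force"],1),"q6",s["qpos"].round(2))
    return s["tool_pos"],M
def blob(X,roi,z0,z1):
    m=((X[...,2]>z0)&(X[...,2]<z1)&(np.hypot(X[...,0]-roi[0],X[...,1]-roi[1])<roi[2])).astype(np.uint8)
    k,l,s,c=cv2.connectedComponentsWithStats(m,connectivity=4)
    i=1+np.argmax(s[1:,4]); r=cv2.minAreaRect(X[l==i][:,:2].astype(np.float32)); return r,s[i],np.median(X[l==i][:,2])
E
python3 - <<'E'
from h import *
p,M=st()
im,X,ray,c=cloud("wrist"); cv2.imwrite("pics/w1.png",im[...,::-1])
print(c,blob(X,(478,-204,75),36,47))
E
```

```text
1.8 pos [ 479.  -205.2  197.7] xhead 26.5 z [-0.  0. -1.] F [-0.7 -0.9  0.1] gap 1.003 grip 0.0 q6 [-0.52  0.35  1.6  -0.    1.19  0.59]
[ 550.42656227 -169.76200086  385.51642238] (((479.1891174316406, -204.132080078125), (110.26752471923828, 36.03012466430664), 25.580116271972656), array([ 300,  135,   35,   98, 3193], dtype=int32), np.float64(41.95474668629106))
```

View pics/w1.png

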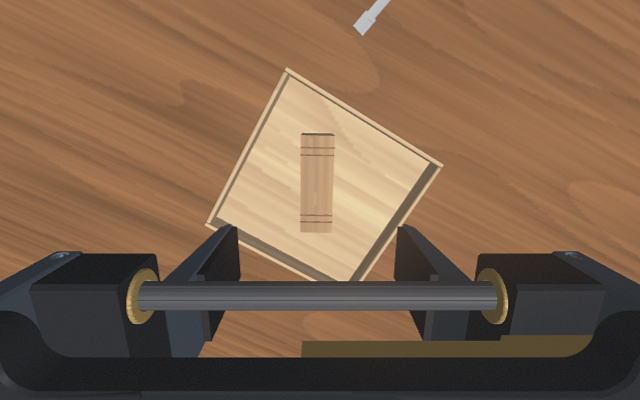

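The wrist view shows the blank at (317,183), squarely lined up with the tool; the gouge's blade tip at (365,25) is well clear. Now descend and grip.

>>> {"fn": "carry_out", "kwargs": {
  "rows": [
    [[-1,0,0,3.5,0,0,0.5],[-1,0,0,4,0,0,0],[-1,0,0,4,0,0,0],[-1,0,0,3,0,0,0],[-1,0,0,2,0,0,0],[-1,0,0,1.2,0,0,0],[-1,0,0,0,0,0,0],[1,0,0,0,0,0,0],[1,0,0,0,0,0,0],[1,0,0,0,0,0,0],[1,0,0,0,0,0,0],[1,0,0,0,0,0,0],[1,0,0,0,0,0,0],[1,0,0,0,0,0,0],[1,0,0,0,0,0,0]]
  ]
}}

```text
clock: 3.35
tool_pos: [479.3, -205.0, 20.8]
tool_rot: [0.974, 0.226, 0.0, -0.0]
contact_force: [-0.6, -0.5, 1.5]
finger_gap: 0.389
grip_force: 30.0
```

The gap is 35.4 mm at 30 N, so the blank is held. Lift and go to the pin approach, with the wrist camera above the pin.

>>> {"fn": "carry_out", "kwargs": {
  "rows": [
    [[1,0,0,-2.5,0,0,0],[1,0,0,-4.5,0,0,0],[1,0,0,-4.5,0,0,0],[1,0,0,-4.5,0,0,0],[1,1.05,-2.88,0,0,0,0],[1,1.05,-2.88,0,0,0,0],[1,1.05,-2.88,0,0,0,0],[1,1.05,-2.88,0,0,0,0],[1,1.05,-2.88,0,0,0,0],[1,1.05,-2.88,0,0,0,0],[1,1.05,-2.88,0,0,0,0],[1,1.05,-2.88,0,0,0,0],[1,1.05,-2.88,0,0,0,0],[1,1.05,-2.88,0,0,0,0],[1,1.05,-2.88,0,0,0,0],[1,1.05,-2.88,0,0,0,0],[1,1.05,-2.88,0,0,0,0],[1,1.05,-2.88,0,0,0,0],[1,0,0,0,0,0,5],[1,0,0,0,0,0,5]]
  ]
}}

```text
clock: 5.35
tool_pos: [433.5, 222.6, 180.6]
tool_rot: [0.99, 0.139, -0.0, 0.0]
contact_force: [-0.0, -0.3, -1.5]
finger_gap: 0.387
grip_force: 30.0
```

>>> {"fn": "carry_out", "kwargs": {
  "rows": [
    [[1,0,0,0,0,0,0],[1,0,0,0,0,0,0]]
  ]
}}

```text
clock: 5.55
tool_pos: [433.9, 221.6, 180.7]
tool_rot: [0.99, 0.141, -0.0, 0.0]
contact_force: [1.0, 0.4, -1.1]
finger_gap: 0.388
grip_force: 30.0
```

Run:
```python
from h import *
p,M=st()
im,X,ray,c=cloud("wrist"); cv2.imwrite("pics/w2.png",im[...,::-1])
print(c); r=blob(X,(568,261,45),90,101);print("post top",r)
r=blob(X,tuple(p[:2])+(70,),p[2]+8,p[2]+30);print("held top",r)
# pin by grey + depth height
hsv=cv2.cvtColor(im,cv2.COLOR_RGB2HSV)
m=(abs(X[...,2]-72)<7)&(np.hypot(X[...,0]-525,X[...,1]-249)<24)
a=X[m];print(m.sum(),"grey",np.median(hsv[m],0));r=cv2.minAreaRect(a[:,:2].astype(np.float32));print("pin",r,np.percentile(a[:,2],[10,50,95]))
u=np.array([np.cos(np.radians(16)),np.sin(np.radians(16))]);s=a[:,:2]@u;print("tip s",s.min(),np.array([511,244.5])@u,"lat",np.median(a[:,:2]@[-u[1],u[0]]),np.array([511,244.5])@[-u[1],u[0]])
```

```text
5.55 pos [433.9 221.6 180.7] xhead 16.24 z [-0. -0. -1.] F [ 1.   0.4 -1.1] gap 0.388 grip 30.0 q6 [ 0.35  0.32  1.7  -0.    1.12  1.64]
[510.35746413 243.90028232 368.59545396]
post top (((565.8533325195312, 261.58343505859375), (45.60240936279297, 60.257240295410156), 16.19151496887207), array([ 276,    0,   79,   66, 5068], dtype=int32), np.float64(96.88854779733575))
held top (((452.7838439941406, 227.45372009277344), (71.50845336914062, 53.9915771484375), 15.552014350891113), array([ 266,  156,  102,  125, 8446], dtype=int32), np.float64(201.86687834146798))
440 grey [ 90.    4.  189.5]
pin ((527.81982421875, 249.85665893554688), (34.76874923706055, 25.75493621826172), 16.377487182617188) [72.09834185 74.22855977 77.49773407]
tip s 558.8536306889032 558.5980601217373 lat 95.63527478700087 94.1777958344324
```

View pics/w2.png

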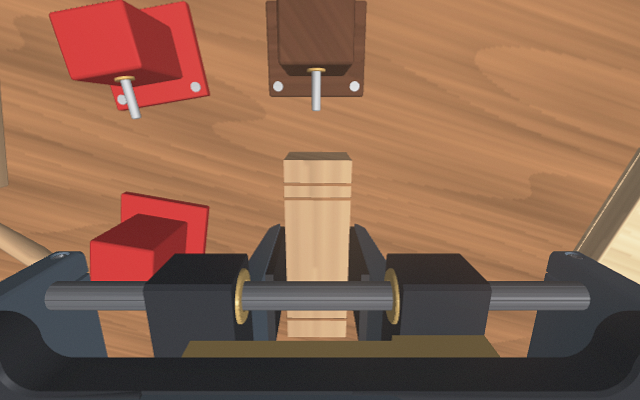

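The wrist view shows the held blank's front end at rows 152–160, columns 284–352. The dark post's pin runs from (316,70) to its tip at (316,110), nearly in line. Now I measure the pin against the blank in the tool frame.

Run:
```python
from h import *
p,M=st()
im,X,ray,c=cloud("wrist"); hsv=cv2.cvtColor(im,cv2.COLOR_RGB2HSV)
def cast(u,v,z): r=ray[v,u]; return c+r*((z-c[2])/r[2])
m=(hsv[...,1]<30)&(hsv[...,2]>90); 
def tf(q): return np.round(M.T@(q-p),1)
rows=[]
for v in range(76,115,3):
    u=np.nonzero(m[v,300:335])[0]+300
    if len(u)>3: rows.append((v,u.min(),u.max(),*tf((cast(u.min(),v,70)+cast(u.max(),v,70))/2)))
for r in rows: print(r)
v=np.nonzero(m[70:130,316])[0]+70; print("tip row",v.max(),tf(cast(316,v.max(),70)),cast(316,v.max(),70))
wood=(X[...,2]>p[2]+10)&(X[...,2]<p[2]+30)
for v in (165,175,190,205,215):
    u=np.nonzero(wood[v,270:370])[0]+270; print("blank",v,u.min(),u.max(),tf((cast(u.min(),v,p[2]+20.2)+cast(u.max(),v,p[2]+20.2))/2),tf(cast(u.max(),v,p[2]+20.2))-tf(cast(u.min(),v,p[2]+20.2)))
v=np.nonzero(wood[:250,318])[0]; print("front",v.min(),tf(cast(318,v.min(),p[2]+20.2)),tf(cast(318,160,p[2]+20.2)))
```

```text
5.6 pos [433.9 221.6 180.8] xhead 16.22 z [-0. -0. -1.] F [ 0.2  0.3 -1.7] gap 0.389 grip 30.0 q6 [0.35 0.32 1.7  0.   1.12 1.64]
(76, np.int64(312), np.int64(320), np.float64(109.4), np.float64(-0.9), np.float64(110.8))
(79, np.int64(312), np.int64(320), np.float64(106.9), np.float64(-0.9), np.float64(110.8))
(82, np.int64(312), np.int64(320), np.float64(104.4), np.float64(-0.9), np.float64(110.8))
(85, np.int64(312), np.int64(320), np.float64(101.9), np.float64(-0.9), np.float64(110.8))
(88, np.int64(312), np.int64(320), np.float64(99.5), np.float64(-0.9), np.float64(110.8))
(91, np.int64(312), np.int64(320), np.float64(96.9), np.float64(-0.9), np.float64(110.8))
(94, np.int64(312), np.int64(320), np.float64(94.4), np.float64(-0.9), np.float64(110.8))
(97, np.int64(312), np.int64(319), np.float64(91.9), np.float64(-1.4), np.float64(110.8))
(100, np.int64(312), np.int64(319), np.float64(89.4), np.float64(-1.4), np.float64(110.8))
(103, np.int64(312), np.int64(319), np.float64(86.8), np.float64(-1.4), np.float64(110.8))
(106, np.int64(312), np.int64(319), np.float64(84.2), np.float64(-1.4), np.float64(110.8))
(109, np.int64(312), np.int64(319), np.float64(81.6), np.float64(-1.4), np.float64(110.8))
tip row 110 [ 80.8  -0.9 110.8] [511.19240493 245.03715368  70.        ]
blank 165 283 351 [ 52.3  -0.  -20.2] [ 0.  36.1  0. ]
blank 175 284 350 [ 46.9  -0.  -20.2] [ 0.  35.3  0. ]
blank 190 284 350 [ 38.7  -0.  -20.2] [ 0.  35.7  0. ]
blank 205 284 349 [ 30.2  -0.3 -20.2] [ 0.  35.7  0. ]
blank 215 285 349 [ 24.4  -0.1 -20.2] [ 0.  35.5  0. ]
front 157 [ 56.5   0.5 -20.2] [ 55.    0.5 -20.2]
```

The pin axis is 1.1 mm off in tool y, the tip is 25.8 mm ahead of the blank's end, and I need 112.9 mm down. Descend and approach, staying just short of the tip.

>>> {"fn": "carry_out", "kwargs": {
  "rows": [
    [[1,0,-0.11,3,0,0,0],[1,0,0,4,0,0,0],[1,0,0,3.3,0,0,0],[1,0,0,1,0,0,0],[1,0.5,0,0,0,0,0],[1,0.8,0,0,0,0,0],[1,0.7,0,0,0,0,0],[1,0.3,0,0,0,0,0],[1,0,0,0,0,0,0],[1,0,0,0,0,0,0]]
  ]
}}

```text
clock: 6.65
tool_pos: [455.9, 229.2, 68.2]
tool_rot: [0.99, 0.14, 0.0, -0.0]
contact_force: [0.2, -0.2, -0.0]
finger_gap: 0.388
grip_force: 30.0
```

>>> {"fn": "carry_out", "kwargs": {
  "rows": [
    [[1,0.2,0,0,0,0,0],[1,0.2,0,0,0,0,0],[1,0.2,0,0,0,0,0],[1,0,0,0,0,0,0]]
  ]
}}

```text
clock: 7.05
tool_pos: [457.7, 229.6, 67.1]
tool_rot: [0.99, 0.14, -0.004, 0.001]
contact_force: [-16.5, -5.7, 8.1]
finger_gap: 0.387
grip_force: 30.0
```

```bash
python3 -c "
from h import *
st()"
```

```text
7.05 pos [457.7 229.6  67.1] xhead 16.1 z [-0.007 -0.002 -1.   ] F [-16.5  -5.7   8.1] gap 0.387 grip 30.0 q6 [0.35 0.52 1.76 0.   0.87 1.64]
```

About 17 N arrives right where the tip was expected (some 24.5 mm of advance), so this end is solid. Back off, lift clear, turn by half a turn.

>>> {"fn": "carry_out", "kwargs": {
  "rows": [
    [[1,-0.5,0,0,0,0,0],[1,-1.5,0,0,0,0,0],[1,-1.5,0,0,0,0,0],[1,0,0,-3,0,0,0],[1,0,0,-4,0,0,0],[1,0,0,-4,0,0,0],[1,0,0,0,0,0,0],[1,0,0,0,0,0,0]]
  ]
}}

```text
clock: 7.85
tool_pos: [428.3, 221.3, 178.5]
tool_rot: [0.99, 0.14, 0.001, -0.0]
contact_force: [-0.5, 0.1, -1.4]
finger_gap: 0.389
grip_force: 30.0
```

Run:
```python
from h import *
p,M=st()
im,X,ray,c=cloud("wrist")
def cast(u,v,z): r=ray[v,u]; return c+r*((z-c[2])/r[2])
L=(X-p)@M
w=(L[...,2]<-10)&(L[...,2]>-32)&(abs(L[...,1])<17)&(L[...,0]>5)&(L[...,0]<60); w[:155]=0;w[235:]=0
a=L[w]; A=np.c_[a[:,:2],np.ones(len(a))]; print(len(a),"plane -z=",np.linalg.lstsq(A,-a[:,2],rcond=None)[0], "front",np.percentile(a[:,0],99.5))
for v in (170,190,215):
    u=np.nonzero(w[v])[0]; print(v,u.min(),u.max())
```

```text
7.85 pos [428.3 221.3 178.5] xhead 16.09 z [ 0.002  0.001 -1.   ] F [-0.5  0.1 -1.4] gap 0.389 grip 30.0 q6 [ 0.35  0.32  1.72 -0.    1.11  1.64]
4856 plane -z= [-2.63122977e-02 -2.34598162e-04  2.18815622e+01] front 55.3361968368147
170 286 349
190 286 347
215 287 348
```

>>> {"fn": "carry_out", "kwargs": {
  "rows": [
    [[1,0,0,0,0,0,-8.5],[1,0,0,0,0,0,-8.5],[1,0,0,0,0,0,-8.5],[1,0,0,0,0,0,-8.5],[1,0,0,0,0,0,-8.5],[1,0,0,0,0,0,-8.5],[1,0,0,0,0,0,-8.5],[1,0,0,0,0,0,-8.5],[1,0,0,0,0,0,-8.5],[1,0,0,0,0,0,-8.5],[1,0,0,0,0,0,-8.5],[1,0,0,0,0,0,-8.5],[1,0,0,0,0,0,-8.5],[1,0,0,0,0,0,-8.5],[1,0,0,0,0,0,-8.5],[1,0,0,0,0,0,-8.5],[1,0,0,0,0,0,-8.5],[1,0,0,0,0,0,-8.5],[1,0,0,0,0,0,-8.5],[1,0,0,0,0,0,-8.5]]
  ]
}}

```text
clock: 9.9
tool_pos: [427.0, 220.8, 176.2]
tool_rot: [-0.056, 0.998, -0.0, -0.001]
contact_force: [0.1, -0.5, -1.8]
finger_gap: 0.389
grip_force: 30.0
```

>>> {"fn": "carry_out", "kwargs": {
  "rows": [
    [[1,0,0,0,0,0,-8.5],[1,0,0,0,0,0,-1.5],[1,0,0,0,0,0,0],[1,0,0,0,0,0,0]]
  ]
}}

```text
clock: 10.3
tool_pos: [427.6, 221.1, 177.3]
tool_rot: [-0.138, 0.99, -0.0, -0.0]
contact_force: [0.1, -0.1, -0.9]
finger_gap: 0.391
grip_force: 30.0
```

```bash
python3 -c "
from h import *
p,M=st()
t=np.array([511.2,245.0,70.]);print('tip in tool',(M.T@(t-p)).round(1))"
```

```text
10.3 pos [427.6 221.1 177.3] xhead -164.11 z [-0.001 -0.    -1.   ] F [ 0.1 -0.1 -0.9] gap 0.391 grip 30.0 q6 [ 0.35  0.32  1.72  0.    1.11 -1.5 ]
tip in tool [-87.1   0.2 107.2]
```

Blank still well held, maybe 1.5° pitch. The tip is 87.1 mm along tool -x and lateral error is 0.2 mm. Descend 110 mm and try the other end.

>>> {"fn": "carry_out", "kwargs": {
  "rows": [
    [[1,0,0,3,0,0,0],[1,0,0,4,0,0,0],[1,0,0,3,0,0,0],[1,0,0,1,0,0,0],[1,-0.8,0,0,0,0,0],[1,-1,0,0,0,0,0],[1,-0.8,0,0,0,0,0],[1,0,0,0,0,0,0],[1,0,0,0,0,0,0]]
  ]
}}

```text
clock: 11.2
tool_pos: [453.4, 228.5, 68.5]
tool_rot: [-0.14, 0.99, 0.0, 0.001]
contact_force: [0.8, -0.4, -1.7]
finger_gap: 0.39
grip_force: 30.0
```

>>> {"fn": "carry_out", "kwargs": {
  "rows": [
    [[1,-0.3,0,0,0,0,0],[1,-0.3,0,0,0,0,0],[1,-0.3,0,0,0,0,0],[1,0,0,0,0,0,0]]
  ]
}}

```text
clock: 11.6
tool_pos: [462.0, 231.0, 67.8]
tool_rot: [-0.14, 0.99, 0.0, 0.0]
contact_force: [0.3, -0.1, -1.2]
finger_gap: 0.39
grip_force: 30.0
```

```bash
python3 -c "
from h import *
p,M=st()
t=np.array([511.2,245.0,70.]);print('tip in tool',(M.T@(t-p)).round(1))"
```

```text
11.6 pos [462.  231.   67.8] xhead -163.91 z [ 0.  0. -1.] F [ 0.3 -0.1 -1.2] gap 0.39 grip 30.0 q6 [ 0.35  0.52  1.75  0.    0.87 -1.5 ]
tip in tool [-51.2  -0.2  -2.1]
```

No force, and the end is already about 4 mm past the tip. Push on to about 25 mm depth.

>>> {"fn": "carry_out", "kwargs": {
  "rows": [
    [[1,-0.3,0,0,0,0,0],[1,-0.3,0,0,0,0,0],[1,-0.3,0,0,0,0,0],[1,0,0,0,0,0,0]]
  ]
}}

```text
clock: 12.0
tool_pos: [470.7, 233.5, 67.8]
tool_rot: [-0.14, 0.99, 0.0, 0.0]
contact_force: [-0.3, -0.1, -0.7]
finger_gap: 0.389
grip_force: 30.0
```

>>> {"fn": "carry_out", "kwargs": {
  "rows": [
    [[1,-0.3,0,0,0,0,0],[1,-0.3,0,0,0,0,0],[1,-0.3,0,0,0,0,0],[1,-0.3,0,0,0,0,0],[1,0,0,0,0,0,0],[1,0,0,0,0,0,0]]
  ]
}}

```text
clock: 12.6
tool_pos: [481.7, 236.7, 67.8]
tool_rot: [-0.14, 0.99, -0.0, -0.0]
contact_force: [-0.4, -0.9, -0.9]
finger_gap: 0.389
grip_force: 30.0
```

Run:
```python
from h import *
p,M=st()
t=np.array([511.2,245.0,70.]);print('tip in tool',(M.T@(t-p)).round(1))
im,_=bot.capture("side"); cv2.imwrite("pics/s2.png",cv2.resize(im[180:300,230:420],None,fx=4,fy=4)[...,::-1])
```

```text
12.6 pos [481.7 236.7  67.8] xhead -163.91 z [-0. -0. -1.] F [-0.4 -0.9 -0.9] gap 0.389 grip 30.0 q6 [ 0.35  0.54  1.71  0.    0.9  -1.51]
tip in tool [-30.7  -0.2  -2.2]
```

View pics/s2.png

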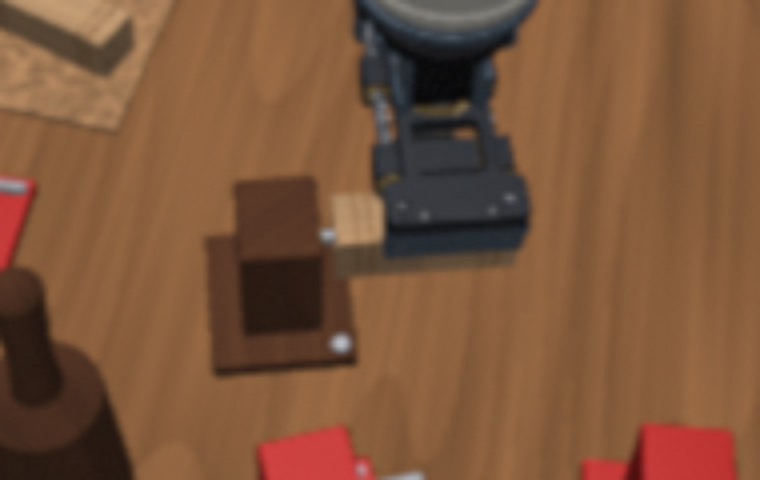

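The side view shows the blank on the pin, with only a few mm of pin at (327,235) between the blank and the post. The tip is 24 mm in with no force, so the hole end is tool -x. Push slightly further, take it off, then lift and check how the arm can tilt.

>>> {"fn": "carry_out", "kwargs": {
  "rows": [
    [[1,-0.3,0,0,0,0,0],[1,0,0,0,0,0,0],[1,0,0,0,0,0,0],[1,1,0,0,0,0,0],[1,2,0,0,0,0,0],[1,2,0,0,0,0,0],[1,2,0,0,0,0,0],[1,0.5,0,0,0,0,0],[1,0,0,-3,0,0,0],[1,0,0,-4,0,0,0],[1,0,0,-4,0,0,0],[1,0,0,-4,0,0,0],[1,0,0,-1,0,0,0],[1,0,0,0,0,0,0]]
  ]
}}

```text
clock: 14.05
tool_pos: [413.4, 217.0, 229.1]
tool_rot: [-0.14, 0.99, 0.0, 0.002]
contact_force: [-0.3, -1.5, -0.8]
finger_gap: 0.389
grip_force: 30.0
```

Run:
```python
from h import *
from scipy.optimize import fsolve
p,M=st(); q=bot.read_state()["qpos"]
D=np.array([(.4942,1.3462,624.6,197.2),(.35,1.6,521,197.7),(.32,1.7,487.3,180.7),(.52,1.76,512,67.1),(.54,1.71,536.7,67.8),(.52,1.75,516.5,67.8),(q[1],q[2],np.hypot(*p[:2]),p[2])])
A=[];b=[]
for a,e,r,z in D: A+=[[np.sin(a),np.sin(a+e),1,0],[np.cos(a),np.cos(a+e),0,1]];b+=[r,z]
k,res,*_=np.linalg.lstsq(np.array(A),np.array(b),rcond=None);print(k,res)
for L6 in(200,250,300,350):
  for r in(350,420,480):
    f=lambda x:(k[0]*np.sin(x[0])+k[1]*np.sin(x[0]+x[1])+k[2]-r-L6,k[0]*np.cos(x[0])+k[1]*np.cos(x[0]+x[1])+k[3]+L6-215)
    s,_,ok,_=fsolve(f,(.7,1.6),full_output=1);print(L6,r,s.round(2),"q5",round(3*np.pi/2-s.sum(),2),ok)
D=np.load("scene.npz");X=D["X"]; m=(X[...,2]>15)&(X[...,0]>300)&(X[...,0]<950)&(abs(X[...,1])<150)
k2,l,s2,_=cv2.connectedComponentsWithStats(m.astype(np.uint8))
for i in range(1,k2):
  if s2[i,4]>30: print(s2[i],X[l==i].min(0).round(),X[l==i].max(0).round())
```

```text
14.05 pos [413.4 217.  229.1] xhead -163.91 z [ 0.003  0.001 -1.   ] F [-0.3 -1.5 -0.8] gap 0.389 grip 30.0 q6 [ 0.36  0.23  1.68  0.    1.23 -1.5 ]
[ 471.45336124  377.74988434    4.26037658 -103.21376891] [1726.88159435]
200 350 [0.62 1.72] q5 2.37 1
200 420 [0.74 1.49] q5 2.48 1
200 480 [0.84 1.27] q5 2.6 1
250 350 [0.78 1.59] q5 2.35 1
250 420 [0.89 1.34] q5 2.49 1
250 480 [1.   1.08] q5 2.63 1
300 350 [0.93 1.42] q5 2.36 1
300 420 [1.04 1.14] q5 2.52 1
300 480 [1.18 0.84] q5 2.69 1
350 350 [1.08 1.23] q5 2.4 1
350 420 [1.22 0.9 ] q5 2.6 1
350 480 [1.4  0.47] q5 2.84 1
[204 209  47  53 400] [ 372. -150.   15.] [ 576. -111.   37.]
[355 248  37  46 919] [715.  36.  15.] [830. 105.  44.]
```

The tool-pointing-inward pose is reachable at r≈400 with q5≈2.5. Azimuth 0 is clear: the only things there are the mat blank at x>715, 44 mm high, and a corner of the bin. Move there and turn the hole end toward the base.

>>> {"fn": "carry_out", "kwargs": {
  "rows": [
    [[1,0.81,-2.28,0,0,0,0],[1,0.81,-2.28,0,0,0,0],[1,0.81,-2.28,0,0,0,0],[1,0.81,-2.28,0,0,0,0],[1,0.81,-2.28,0,0,0,0],[1,0.81,-2.28,0,0,0,0],[1,0.81,-2.28,0,0,0,0],[1,0.81,-2.28,0,0,0,0],[1,0.81,-2.28,0,0,0,0],[1,0,0,0,0,0,8.5],[1,0,0,0,0,0,8.5],[1,0,0,0,0,0,8.5],[1,0,0,0,0,0,8.5],[1,0,0,0,0,0,8.5],[1,0,0,0,0,0,8.5],[1,0,0,0,0,0,8.5],[1,0,0,0,0,0,8.5],[1,0,0,0,0,0,8.5],[1,0,0,0,0,0,8.5],[1,0,0,0,0,0,8.5]]
  ]
}}

```text
clock: 16.05
tool_pos: [398.4, -0.5, 226.1]
tool_rot: [0.628, 0.778, -0.001, -0.001]
contact_force: [0.4, 0.2, -0.4]
finger_gap: 0.388
grip_force: 30.0
```

>>> {"fn": "carry_out", "kwargs": {
  "rows": [
    [[1,0,0,0,0,0,8.5],[1,0,0,0,0,0,8.5],[1,0,0,0,0,0,8.5],[1,0,0,0,0,0,8.5],[1,0,0,0,0,0,8.5],[1,0,0,0,0,0,8.5],[1,0,0,0,0,0,8.5],[1,0,0,0,0,0,8.5],[1,0,0,0,0,0,8.5],[1,0,0,0,0,0,8.5],[1,0,0,0,0,0,8.5],[1,0,0,0,0,0,8.5],[1,0,0,0,0,0,0],[1,0,0,0,0,0,0]]
  ]
}}

```text
clock: 17.45
tool_pos: [398.8, -0.6, 226.8]
tool_rot: [1.0, 0.008, -0.001, -0.0]
contact_force: [-1.1, 0.1, 0.6]
finger_gap: 0.385
grip_force: 30.0
```

```bash
python3 -c "
from h import *
st()"
```

```text
17.45 pos [398.8  -0.6 226.8] xhead 0.86 z [-0.002  0.    -1.   ] F [-1.1  0.1  0.6] gap 0.385 grip 30.0 q6 [-0.15  0.14  1.81  0.    1.19  1.4 ]
```

The arm plane is at heading -8.6° because of a shoulder offset. I line up with it, then pitch halfway.

>>> {"fn": "carry_out", "kwargs": {
  "rows": [
    [[1,0,0,0,0,0,5],[1,0,0,0,0,0,4.5],[1,0,0,0,0,0,0],[1,0,0,0,0,-6,0],[1,0,0,0,0,-7.5,0],[1,0,0,0,0,-7.5,0],[1,0,0,0,0,-7.5,0],[1,0,0,0,0,-7.5,0],[1,0,0,0,0,-7.5,0],[1,0,0,0,0,0,0]]
  ]
}}

```text
clock: 18.45
tool_pos: [399.9, -0.9, 224.8]
tool_rot: [0.925, -0.07, -0.373, -0.03]
contact_force: [0.3, -0.3, -2.6]
finger_gap: 0.389
grip_force: 30.0
```

```bash
python3 -c "
from h import *
st()"
```

```text
18.45 pos [399.9  -0.9 224.8] xhead -8.53 z [-0.686  0.108 -0.719] F [ 0.3 -0.3 -2.6] gap 0.389 grip 30.0 q6 [-0.15  0.61  1.35  0.    1.95  1.57]
```

>>> {"fn": "carry_out", "kwargs": {
  "rows": [
    [[1,0,0,0,0,-7.5,0],[1,0,0,0,0,-7.5,0],[1,0,0,0,0,-7.5,0],[1,0,0,0,0,-7.5,0],[1,0,0,0,0,-7.5,0],[1,0,0,0,0,-5.5,0],[1,0,0,0,0,-3,0],[1,0,0,0,0,0,0],[1,0,0,0,0,0,0],[1,0,0,0,0,0,0],[1,0,0,0,0,0,0]]
  ]
}}

```text
clock: 19.55
tool_pos: [399.5, -0.7, 228.6]
tool_rot: [0.709, -0.055, -0.701, -0.055]
contact_force: [-1.1, -0.7, -0.6]
finger_gap: 0.39
grip_force: 30.0
```

Run:
```python
from h import *
p,M=st(); print("hole dir (-x):",-M[:,0].round(3))
print(np.abs(bot.read_state()["dq"]).max())
a,_=bot.capture("scene"); b,_=bot.capture("side")
o=np.vstack([a[60:330,100:460],b[60:330,250:610]]); o=np.hstack([a[40:340,60:460],b[40:340,240:640]])
cv2.imwrite("pics/f1.png",o[...,::-1])
```

```text
19.55 pos [399.5  -0.7 228.6] xhead -7.07 z [-0.988  0.155 -0.012] F [-1.1 -0.7 -0.6] gap 0.39 grip 30.0 q6 [-0.15  1.05  1.14  0.    2.51  1.57]
hole dir (-x): [-0.012  0.002  1.   ]
0.008398539315749937
```

View pics/f1.png

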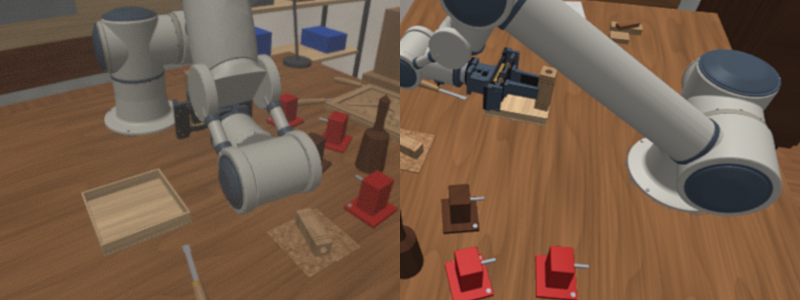

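The side half shows the blank held upright at (546,88), with the hole visible on its top at (548,71). Its middle is at z≈228 mm and the arm is still. The scene half shows the bin empty and the mat blank untouched, so I hand it in.

```bash
python3 -c "
from h import *
print(bot.close_job())"
```

```text
the job is handed in; nothing more can be done
None
```

The job is handed in at about 20 s: the first end stopped at the pin tip, the other slid at least 24 mm onto the pin, and the blank is held still, hole up, with its middle about 23 cm above the bench.

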